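# Line up the table things by height on the rail

## Robot

A 7-joint arm with a two-finger parallel gripper is mounted at the origin on a cart in front of the work surface, level with it; the furniture and walls round the work are solid. World frame = base frame: x ahead of the robot, y to its left, z up, the work surface at z = 0. Lengths are in m, angles in rad, forces in N, time in s.
With the tool pointing down it reaches from about 0.4 to 0.9 m from the base axis. Payload 5.5 kg.
Tool frame: the origin (TCP) lies midway between the tips of the shut fingers; the grasp point (between the pads) lies 19 mm behind it; x points along the fingers, z is the direction in which the jaws open and shut, and the axes are right-handed (so a half turn about x gives the same grasp; the last joint's range is limited). The gripper opens to 92 mm and grips with 3 to 60 N. Pads are 19 mm wide; open, the fingers measure 130 mm over their backs; the gripper's body (75 mm by 190 mm) begins 47 mm behind the grasp point.
Start: joints at [1.435, 0.501, -0.427, 1.55, 0.221, 1.138, -0.21], TCP at [0.252, -0.599, 0.227] pointing down, gripper open.
Joint ranges: [-2.88, 2.88], [-0.31, 2.03], [-1.54, 1.56], [0.2, 2.42], [-1.41, 4.55], [0.19, 2.02], [-2.57, 2.57]. Speed limits (rad/s): [2.57, 2.57, 3.14, 3.14, 3.14, 3.14, 3.14].

## Interface

Orientations are given as a rotation vector (axis times angle).
In Python, from workcell import sense, get_image, camera_params, ctrl gives the robot as it stands.
- The arm moves only by the shell command python3 -m handwheel 'ROWS' [FORCE]. ROWS is JSON, a list that holds one entry, the list of rows, each a list of 7 numbers: the shift along the tool's x, y, z each as a share of 5 cm, from -1 to 1, then the turn, a rotation vector about the tool's x, y, z each as a share of 45 degrees, from -1 to 1, then the gripper's target within -1 to 1 (shut at 1, half-way at 0, fully open at -1). A call has 1 to 20 rows; each row shifts and turns the pose as measured when the row begins, along the tool's axes as they then stand; what a row does not reach is not made up. A row lasts 1/10 s, in which the tool goes at most 50 mm and 8.59 degrees, less where a joint would pass 70% of its speed; a pose out of reach is approached as far as the arm can. A call with a number of a shift or a turn outside -1 to 1 is refused whole. A call with a gripper value outside its range is refused whole. The fingers move at their own pace and stop on an object; FORCE is the grip in N (left out, the last holds). Time passes only in rows, so rows that do not move let the fingers close. It gives the time, the measured TCP pose, the force and the opening at its end, in the units of the state.
- sense(): the state, without advancing time (a new reading comes with each control period).
- get_image(name): name is "scene" or "top"; returns (picture, depth): 480x640x3 uint8, red, green, blue; 480x640 float32, m along the optical axis (not along the pixel's ray), 0 where there is no reading.
- camera_params(name): a dict with "K" (3x3 intrinsics, pixels), "dist" ([k1, k2, p1, p2, k3] as OpenCV has them; the pictures are not rectified), "rvec" (rotation vector, rad) and "tvec" (3), from world to camera coordinates, as OpenCV has them. Camera axes: x right, y down, z forward; pixel columns grow to the right and rows downward; lengths in m; the calibration is good to about 2 mm. A picture is of the moment at which its call begins. camera_params takes no time and is no camera call.
- ctrl.job_done(): hands the job in, once; it reports no verdict.
The state is a dict: "time_s": time; "joint_pos": joint angles; "joint_vel": joint speeds; "joint_torque": joint torques, N m; "tool_pos": TCP position; "tcp_rot": TCP orientation; "ft_force": force on the tool from outside, world axes, zero at the start; "torque": the same for the moment, N m; "gripper_width": opening from 0.0 (shut) to 1.0 (fully open).
Only numpy, scipy, OpenCV 4.12 (cv2) and the standard library are available. Lean on these libraries where they do the work, as an engineer would, in place of code of your own. Each camera call takes 0.05 s, during which the arm holds its last target. There are 200 camera calls.

## Task

Tidy the table things onto the wooden rail in order of height: stand the pepper mill, the spice jar, the salt shaker and the small checked cup (which stays upside down, as it is), one centred on each cork pad, with the tallest on the pad beside the upright steel end plate and each next one shorter, down to the shortest at the other end. Do not knock any of them over, and leave them standing still and released.

Things in the scene. Friction and masses are not known exactly. Their poses are not given: they have to be found in the camera images.
- mill_mid (a point): Turned brown wooden pepper mill with a small metal knob on top, 170 mm tall, 58 mm across at the foot, waisted, with a rounded head 48 mm across whose widest part is 140 mm above the foot, the best place to grip; the head does not turn; the tallest. Loose, stands upright on the worktop at the start. This point lies on its axis, half-way up; z is up along its axis.
- spice_mid (a point): Straight round spice jar with a dark brown screw cap and a paper label, 105 mm tall, 41 mm in diameter; the second tallest. Loose, stands upright on the worktop at the start. This point lies on its axis, half-way up; z is up along its axis.
- salt_mid (a point): Round clear salt shaker with a grey domed top, 90 mm tall, 44 mm in diameter up to 70 mm, then narrowing to 34 mm; the third tallest. Loose, stands upright on the worktop at the start. This point lies on its axis, half-way up; z is up along its axis.
- cup_mid (a point): Small white cup with a black-and-white checked band, standing upside down on its rim, closed on top, without a handle, 53 mm tall, 66 mm in diameter (narrower near the top and bottom edges, so grip it about half-way up); the shortest. Loose, stands upright on the worktop at the start. This point lies on its axis, half-way up; z is up along its axis.
- pad_1: Round cork pad, 72 mm in diameter, 3 mm thick, fixed on the low wooden rail board (372 x 92 mm, 14 mm thick, lying on the worktop). Number 1 of the row of four, counted from the left as the robot sees it; neighbours are 76 to 92 mm apart. Origin at the centre of its underside, on the board's top (its upper face is 3 mm higher, 17 mm above the worktop); its y axis runs along the row to the left, x across it.
- pad_2: Round cork pad, 72 mm in diameter, 3 mm thick, fixed on the low wooden rail board (372 x 92 mm, 14 mm thick, lying on the worktop). Number 2 of the row of four, counted from the left as the robot sees it; neighbours are 76 to 92 mm apart. Origin at the centre of its underside, on the board's top (its upper face is 3 mm higher, 17 mm above the worktop); its y axis runs along the row to the left, x across it.
- pad_3: Round cork pad, 72 mm in diameter, 3 mm thick, fixed on the low wooden rail board (372 x 92 mm, 14 mm thick, lying on the worktop). Number 3 of the row of four, counted from the left as the robot sees it; neighbours are 76 to 92 mm apart. Origin at the centre of its underside, on the board's top (its upper face is 3 mm higher, 17 mm above the worktop); its y axis runs along the row to the left, x across it.
- pad_4: Round cork pad, 72 mm in diameter, 3 mm thick, fixed on the low wooden rail board (372 x 92 mm, 14 mm thick, lying on the worktop). Number 4 of the row of four, counted from the left as the robot sees it; neighbours are 76 to 92 mm apart. Origin at the centre of its underside, on the board's top (its upper face is 3 mm higher, 17 mm above the worktop); its y axis runs along the row to the left, x across it.
- end_plate: Upright steel end plate, 80 mm across the rail, 6 mm thick and 60 mm tall, fixed at one end of the rail board, about 49 mm beyond the centre of the outermost pad there; it may be at the left or the right end (the other end has only a flat wooden strip 5 mm high). Origin at the centre of its foot. (Not to be handled: a fixed dish rack full of upright plates, about 0.3 m tall, fills the worktop from about x 0.57 to 0.93, y -0.01 to 0.47: keep the arm clear of it.)
There are look-alikes about, which are no part of the job. What is shaped like the part that bears spice_mid but red is not meant.

How it is judged:
At the end, for the whole second after the job is handed in: Pepper mill, spice jar, salt shaker and checked cup stand in this order from the end plate, each on its own pad with its axis within 12 mm of the pad's centre, resting on the pad, within 0.15 rad of upright, at rest and not touched by the fingers (((horizontal distance between end_plate and pad_1 below 0.1 m and (horizontal distance between mill_mid and pad_1 below 0.012 m and z of mill_mid in the frame of pad_1 between 0.079 and 0.094 m and angle between mill_mid's own z axis and vertical below 0.15 rad) and (horizontal distance between spice_mid and pad_2 below 0.012 m and z of spice_mid in the frame of pad_2 between 0.0465 and 0.0615 m and angle between spice_mid's own z axis and vertical below 0.15 rad) and (horizontal distance between salt_mid and pad_3 below 0.012 m and z of salt_mid in the frame of pad_3 between 0.039 and 0.054 m and angle between salt_mid's own z axis and vertical below 0.15 rad) and (horizontal distance between cup_mid and pad_4 below 0.012 m and z of cup_mid in the frame of pad_4 between 0.0205 and 0.0355 m and angle between cup_mid's own z axis and vertical below 0.15 rad)) or (horizontal distance between end_plate and pad_4 below 0.1 m and (horizontal distance between mill_mid and pad_4 below 0.012 m and z of mill_mid in the frame of pad_4 between 0.079 and 0.094 m and angle between mill_mid's own z axis and vertical below 0.15 rad) and (horizontal distance between spice_mid and pad_3 below 0.012 m and z of spice_mid in the frame of pad_3 between 0.0465 and 0.0615 m and angle between spice_mid's own z axis and vertical below 0.15 rad) and (horizontal distance between salt_mid and pad_2 below 0.012 m and z of salt_mid in the frame of pad_2 between 0.039 and 0.054 m and angle between salt_mid's own z axis and vertical below 0.15 rad) and (horizontal distance between cup_mid and pad_1 below 0.012 m and z of cup_mid in the frame of pad_1 between 0.0205 and 0.0355 m and angle between cup_mid's own z axis and vertical below 0.15 rad))) and contact force between the fingers and mill below 0.05 N and contact force between the fingers and spice below 0.05 N and contact force between the fingers and salt below 0.05 N and contact force between the fingers and cup below 0.05 N and linear speed of each of mill, spice, salt, cup below 0.01 m/s).
It fails at once if one of the four table things is knocked over (tilted more than 0.7 rad) (angle between any of mill_mid, spice_mid, salt_mid, cup_mid's own z axis and vertical above 0.7 rad).
It also fails if it takes over 104 s, if anything falls off the work surface, if the arm or the gripper's body presses on something with over 40 N, if the wrist force passes 120 N, or if a joint passes its speed limit or range.

## Working session

There is one attempt and no reset: what is moved stays moved. The work goes in short steps, Python scripts to look and compute and a shell command to move; the robot and the scene stay as the last step left them, time stands still between calls to the robot, and variables do not carry over. Pictures are saved under pics/ and viewed, about 12 in all and at most 16, crops included, and the job is handed in when it is done.

```bash
mkdir -p pics; ls; python3 - <<'E'
from workcell import *
import cv2,numpy as np
for n in("top","scene"):
    p,d=get_image(n); cv2.imwrite(f"pics/{n}0.png",p[:,:,::-1]); np.savez(f"pics/{n}0.npz",p=p,d=d)
    print(n,camera_params(n))
print(sense())
E
```

```text
pics
top {'K': array([[458.26899607,   0.        , 321.56260724],
       [  0.        , 458.26899607, 237.67094216],
       [  0.        ,   0.        ,   1.        ]]), 'dist': array([-0.11465286,  0.        ,  0.        ,  0.        ,  0.        ]), 'rvec': array([ 2.14996896, -2.19007291,  0.15526998]), 'tvec': array([-0.02182983,  0.56399253,  1.1746264 ])}
scene {'K': array([[442.49976645,   0.        , 325.0441275 ],
       [  0.        , 442.49976645, 245.63495998],
       [  0.        ,   0.        ,   1.        ]]), 'dist': array([-0.02818244,  0.        ,  0.        ,  0.        ,  0.        ]), 'rvec': array([ 0.58945684, -2.48843868,  1.41583558]), 'tvec': array([0.49454044, 0.20234162, 0.68831303])}
{'time_s': 0.1, 'joint_pos': array([ 1.43517984,  0.50176373, -0.42676918,  1.55134426,  0.22080633,
        1.13831087, -0.21031382]), 'joint_vel': array([-0.00177235, -0.00081276,  0.00061744, -0.00247669, -0.00187603,
        0.00124144,  0.00051084]), 'joint_torque': array([-1.15315360e-02, -5.67866778e+01, -5.83845377e+00, -2.79912615e+01,
       -6.88991114e-02,  2.39801256e-02,  5.11265500e-05]), 'tool_pos': array([ 0.25210557, -0.59842721,  0.22577314]), 'tcp_rot': array([ 0.91163115,  1.37337619, -0.90996202]), 'ft_force': array([ 0.08712642,  0.08901754, -0.5888294 ]), 'torque': array([-0.02692386,  0.01435123, -0.0651365 ]), 'gripper_width': 0.9971196489779749}
```

View pics/top0.png

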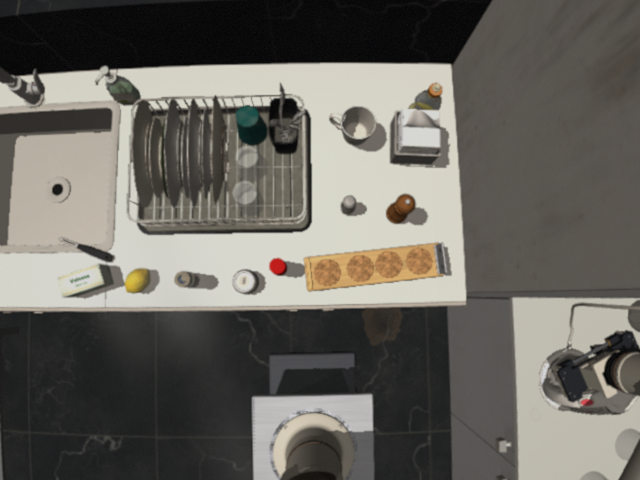

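View pics/scene0.png

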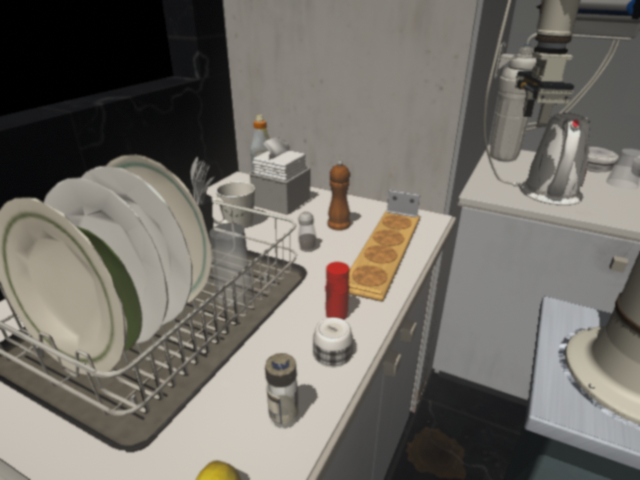

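Top view: the rail pads run left to right at (327,271), (360,266), (389,263), (419,260), with the end plate at the right (444,258), so the mill goes on pad_4. The mill is at (402,207), the salt at (348,204) and the cup at (245,281). There are two jars: red at (278,267), which is the look-alike, and brown-capped with a label at (185,279), which is the spice jar.

```bash
cat > h.py <<'E'
import cv2,numpy as np
from workcell import *
from scipy.spatial.transform import Rotation as R
def cloud(n,p,d):
    c=camera_params(n); K,D=c["K"],c["dist"]
    v,u=np.mgrid[:480,:640]; uv=np.stack([u,v],-1).reshape(-1,1,2).astype(float)
    xy=cv2.undistortPoints(uv,K,D)[:,0]
    P=np.c_[xy,np.ones(len(xy))]*d.reshape(-1,1)
    Rm=cv2.Rodrigues(c["rvec"])[0]
    return ((P-c["tvec"])@Rm).reshape(480,640,3)
def onplane(n,uv,z):
    c=camera_params(n); xy=cv2.undistortPoints(np.array(uv,float).reshape(-1,1,2),c["K"],c["dist"])[:,0]
    Rm=cv2.Rodrigues(c["rvec"])[0]; o=-Rm.T@c["tvec"]; r=np.c_[xy,np.ones(len(xy))]@Rm
    return o+r*((np.reshape(z,(-1,))-o[2])/r[:,2])[:,None]
def circ(X,r,x0):
    from scipy.optimize import least_squares
    return least_squares(lambda c:np.hypot(*(X-c).T)-r,x0,loss='soft_l1',f_scale=.002).x
E
python3 - <<'E'
from h import *
t=np.load("pics/top0.npz");s=np.load("pics/scene0.npz")
A=cloud("top",t["p"],t["d"]);B=cloud("scene",s["p"],s["d"])
print("table z",np.median(A[285:295,200:280,2]),A[290,220])
px=dict(mill=((402,207),.17,.029),salt=((348,204),.09,.022),cup=((245,281),.053,.033),spice=((185,279),.105,.0205),red=((278,267),.1,.02))
for k,(uv,h,r) in px.items():
    g=onplane("top",[uv],h*.9)[0,:2]; print(k,"guess",g.round(4))
    for nm,C in(("top",A),("scene",B)):
        X=C.reshape(-1,3); m=np.isfinite(X).all(1)&(np.hypot(*(X[:,:2]-g).T)<.055)&(X[:,2]>.012)&(X[:,2]<.2); X=X[m]
        if len(X)<5: continue
        T=X[X[:,2]>X[:,2].max()-.012]
        print("  ",nm,len(X),"zmax",X[:,2].max().round(4),"topmean",T.mean(0).round(4),"mid",((X.min(0)+X.max(0))/2).round(4),"size",np.ptp(X,0).round(3))
        S=X[(X[:,2]<h*.7)]
        if nm=="scene": print("     side circ",circ(S[:,:2],r,g).round(4),len(S))
hsv=cv2.cvtColor(t["p"],cv2.COLOR_RGB2HSV)
pads=onplane("top",[(327,271),(360,266),(389,263),(419,260),(444,258)],[.017]*4+[.06]);print(pads.round(4))
p=t["p"][:,:,::-1]; a=cv2.resize(p[235:300,260:460],None,fx=4,fy=4,interpolation=2); b=cv2.resize(p[180:300,160:460],None,fx=800/300,fy=800/300,interpolation=2)
cv2.imwrite("pics/c1.png",np.vstack([a,b]))
q=s["p"][150:440,240:460,::-1];cv2.imwrite("pics/c2.png",cv2.resize(q,None,fx=2,fy=2,interpolation=2))
E
```

```text
table z 0.0006161889472782912 [0.43090325 0.24162904 0.00273344]
mill guess [ 0.6205 -0.2252]
   top 575 zmax 0.1723 topmean [ 0.6329 -0.2369  0.1659] mid [ 0.6302 -0.2347  0.0921] size [0.051 0.05  0.16 ]
   scene 1141 zmax 0.1688 topmean [ 0.6307 -0.2324  0.1625] mid [ 0.631  -0.2299  0.0904] size [0.053 0.045 0.157]
     side circ [ 0.6345 -0.2438] 776
salt guess [ 0.6436 -0.1006]
   top 252 zmax 0.0909 topmean [ 0.65   -0.1037  0.0858] mid [ 0.6484 -0.1032  0.0523] size [0.04  0.04  0.077]
   scene 564 zmax 0.0886 topmean [ 0.648  -0.0979  0.0827] mid [ 0.647  -0.0977  0.0504] size [0.04  0.034 0.076]
     side circ [ 0.6506 -0.1067] 377
cup guess [0.4527 0.1679]
   top 494 zmax 0.0584 topmean [0.4529 0.1701 0.0514] mid [0.4536 0.1703 0.0365] size [0.064 0.062 0.044]
   scene 1464 zmax 0.0543 topmean [0.4507 0.1764 0.0492] mid [0.4523 0.175  0.0332] size [0.065 0.06  0.042]
     side circ [0.4533 0.1705] 523
spice guess [0.4584 0.3113]
   top 343 zmax 0.1099 topmean [0.4578 0.316  0.1047] mid [0.4578 0.3162 0.0617] size [0.042 0.041 0.096]
   scene 2011 zmax 0.1057 topmean [0.4569 0.3209 0.1023] mid [0.4583 0.3187 0.0589] size [0.041 0.042 0.094]
     side circ [0.4599 0.317 ] 950
red guess [0.485  0.0792]
   top 250 zmax 0.1115 topmean [0.488  0.0818 0.105 ] mid [0.4869 0.0808 0.0637] size [0.039 0.039 0.096]
   scene 1221 zmax 0.1053 topmean [0.4858 0.0871 0.1019] mid [0.4876 0.0828 0.0588] size [0.042 0.044 0.093]
     side circ [0.4873 0.082 ] 616
[[ 0.4762 -0.0453  0.017 ]
 [ 0.4878 -0.1336  0.017 ]
 [ 0.4943 -0.2117  0.017 ]
 [ 0.5006 -0.2933  0.017 ]
 [ 0.5016 -0.3495  0.06  ]]
```

View pics/c1.png

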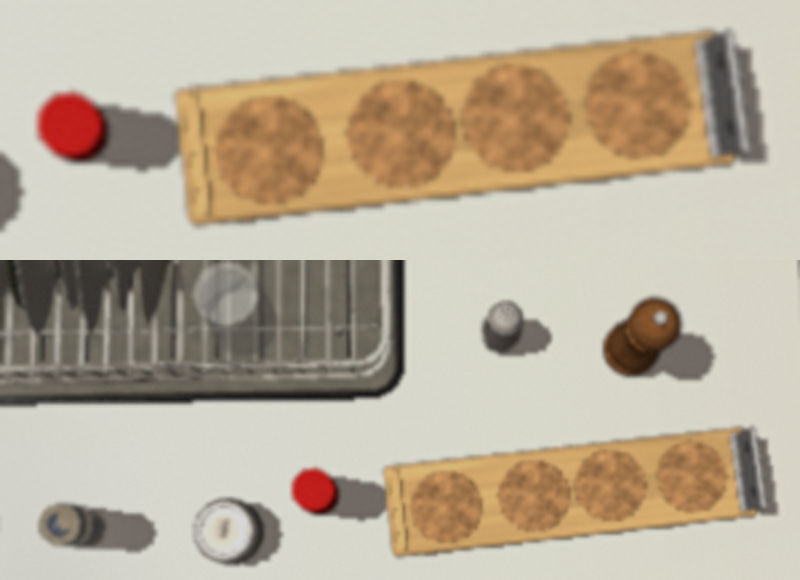

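View pics/c2.png

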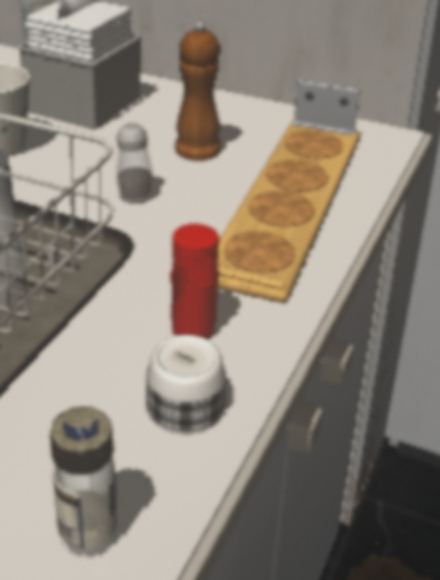

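The crops confirm it: the brown-capped labelled jar at (185,279) is the spice jar, and the plain red one at (278,267) is the look-alike to leave alone. I'll refine the positions, then move.

```bash
python3 - <<'E'
from h import *
t=np.load("pics/top0.npz");s=np.load("pics/scene0.npz")
print(onplane("top",[(326.9,272.4),(359.9,267.9),(388.4,264.1),(419.1,260.9)],[.017]*4).round(4))
# pads in scene crop (x2 from 240,150)
sc=[(259,252),(282,209.5),(296,177),(313,146)]
print(onplane("scene",[(240+a/2-.25,150+b/2-.25) for a,b in sc],[.017]*4).round(4))
# rectified colour segmentation on z=.017 plane
A=cloud("top",t["p"],t["d"])
xs=np.arange(.40,.58,.001);ys=np.arange(.02,-.37,-.001)
G=np.stack(np.meshgrid(xs,ys,indexing='ij')+[np.full((len(xs),len(ys)),.017)] if 0 else [*np.meshgrid(xs,ys,indexing='ij'),np.full((len(xs),len(ys)),.017)],-1)
c=camera_params("top");uv=cv2.projectPoints(G.reshape(-1,3),c["rvec"],c["tvec"],c["K"],c["dist"])[0].reshape(*G.shape[:2],2).astype(np.float32)
im=cv2.remap(t["p"],uv,None,cv2.INTER_CUBIC);v=cv2.GaussianBlur(im,(0,0),4).astype(float)
cork=v.mean(2)  # cork darker than wood
for g in onplane("top",[(326.9,272.4),(359.9,267.9),(388.4,264.1),(419.1,260.9)],[.017]*4):
    best=None
    for dx in np.arange(-.008,.0081,.001):
        for dy in np.arange(-.008,.0081,.001):
            r=np.hypot(G[...,0]-g[0]-dx,G[...,1]-g[1]-dy)
            sc=cork[(r>.037)&(r<.041)].mean()-cork[(r<.035)].mean()
            if best is None or sc>best[0]: best=(sc,g[0]+dx,g[1]+dy)
    print(np.round(best,4))
print("knob",onplane("top",[(407.5,201)],.168),onplane("scene",[(240+100,150+13)],.168))
R0=R.from_rotvec(sense()["tcp_rot"]).as_matrix();print(R0.round(3))
X=A.reshape(-1,3)
m=(X[:,2]>.1)&(X[:,1]<-.38)&(X[:,1]>-.8)&(X[:,0]>.28)&(X[:,0]<.9);print("wall",np.percentile(X[m],[0.5,5,95,99.5],axis=0).round(3))
m=(X[:,2]>.03)&(X[:,1]<.5)&(X[:,1]>.0)&(X[:,0]>.51)&(X[:,0]<.95);print("rack",X[m].min(0),X[m].max(0))
m=(X[:,2]>.01)&(X[:,1]<-.38)&(X[:,1]>-.9)&(X[:,0]>.1)&(X[:,0]<.4);print("kettle/side",np.percentile(X[m],[1,99],axis=0).round(3))
E
```

```text
[[ 0.4725 -0.045   0.017 ]
 [ 0.4827 -0.1331  0.017 ]
 [ 0.4913 -0.2099  0.017 ]
 [ 0.4982 -0.2935  0.017 ]]
[[ 0.4717 -0.0371  0.017 ]
 [ 0.4791 -0.1236  0.017 ]
 [ 0.4893 -0.1976  0.017 ]
 [ 0.4963 -0.2797  0.017 ]]
[23.7464  0.4745 -0.047 ]
[23.0487  0.4827 -0.1331]
[22.0256  0.4923 -0.2119]
[21.8033  0.4982 -0.2935]
knob [[ 0.63204584 -0.23600204  0.168     ]] [[ 0.62445213 -0.21954116  0.168     ]]
[[-0.001  0.922  0.388]
 [ 0.002  0.388 -0.922]
 [-1.     0.    -0.002]]
wall [[ 0.284 -0.657  0.109]
 [ 0.411 -0.432  0.178]
 [ 0.856 -0.429  0.702]
 [ 0.895 -0.428  0.739]]
rack [0.59705822 0.00259308 0.03004502] [0.92321309 0.45373786 0.29920294]
kettle/side [[ 0.109 -0.895  0.011]
 [ 0.379 -0.407  0.683]]
```

```bash
cat >> h.py <<'E'
def go(x,y,z,yaw=0.):
    s=sense();R0=R.from_rotvec(s["tcp_rot"]);c,sn=np.cos(yaw),np.sin(yaw)
    Z=np.array([c,sn,0]);X=np.array([0,0,-1.]);Rt=R.from_matrix(np.c_[X,np.cross(Z,X),Z])
    d=R0.inv().apply(np.array([x,y,z])-s["tool_pos"])/.05; w=(R0.inv()*Rt).as_rotvec()/(np.pi/4)
    print("t",round(s["time_s"],1),"pos",s["tool_pos"].round(4),"total shift shares",d.round(2),"turn shares",w.round(3),"w",round(float(s["gripper_width"]),3),"F",s["ft_force"].round(1))
E
python3 -m handwheel '[[[-0.8,0,0,0,0,0,-1],[-0.8,0,0,0,0,0,-1],[0,0.5,-0.76,0,0,0,-1],[0,0.5,-0.76,0,0,0,-1],[0,0.5,-0.76,0,0,0,-1],[0,0.5,-0.76,0,0,0,-1],[0,0.5,-0.76,0,0,0,-1],[0,0.5,-0.76,0,0,0,-1],[0,0,0,0,0,0,-1]]]' 20
python3 -c "
from h import *
go(.453,.171,.2)"
```

```text
time_s: 1.0
tool_pos: [0.3014, -0.3201, 0.3045]
tcp_rot: [0.918, 1.379, -0.911]
ft_force: [1.1, -1.1, 0.4]
gripper_width: 1.004
t 1.0 pos [ 0.3014 -0.3201  0.3045] total shift shares [ 2.16  6.58 -7.88] turn shares [-1.497 -0.011 -0.006] w 1.004 F [ 1.1 -1.1  0.4]
```

```bash
python3 -m handwheel '[[[0,0,0,-0.187,0,0,-1],[0,0,0,-0.187,0,0,-1],[0,0,0,-0.187,0,0,-1],[0,0,0,-0.187,0,0,-1],[0,0,0,-0.187,0,0,-1],[0,0,0,-0.187,0,0,-1],[0,0,0,-0.187,0,0,-1],[0,0,0,-0.187,0,0,-1],[0,0,0,0,0,0,-1]]]' 20
python3 -c "
from h import *
go(.453,.171,.22)"
```

```text
time_s: 1.9
tool_pos: [0.2989, -0.3213, 0.3029]
tcp_rot: [-0.012, 1.579, 0.025]
ft_force: [-0.4, -0.0, -0.0]
gripper_width: 0.998
t 1.9 pos [ 0.2989 -0.3213  0.3029] total shift shares [1.71 9.76 3.32] turn shares [ 0.029 -0.01  -0.01 ] w 0.998 F [-0.4 -0.  -0. ]
```

```bash
python3 -m handwheel '[[[0,0.5,0.66,0.029,-0.01,-0.01,-1],[0,0.7,0.66,0,0,0,-1],[0,0.7,0.66,0,0,0,-1],[0,0.7,0.66,0,0,0,-1],[0,0.7,0.66,0,0,0,-1],[0,0.7,0,0,0,0,-1],[0,0.7,0,0,0,0,-1],[0,0.7,0,0,0,0,-1],[0,0.7,0,0,0,0,-1],[0.2,0.7,0,0,0,0,-1],[0.3,0.7,0,0,0,0,-1],[0.3,0.7,0,0,0,0,-1],[0.3,0.7,0,0,0,0,-1],[0.3,0.7,0,0,0,0,-1],[0.3,0.2,0,0,0,0,-1],[0,0,0,0,0,0,-1]]]' 20
python3 - <<'E'
from h import *
go(.453,.171,.012)
p,d=get_image("scene");q,_=get_image("top")
cv2.imwrite("pics/v1.png",np.hstack([cv2.resize(p[:,:,::-1],(400,300)),cv2.resize(q[150:330,150:390,::-1],(400,300))]))
E
```

```text
time_s: 3.5
tool_pos: [0.4924, 0.1775, 0.2133]
tcp_rot: [0.075, 1.567, -0.068]
ft_force: [-0.6, -1.2, 0.3]
gripper_width: 0.999
t 3.5 pos [0.4924 0.1775 0.2133] total shift shares [ 4.02 -0.22 -0.78] turn shares [-0.116  0.004 -0.005] w 0.999 F [-0.6 -1.2  0.3]
```

View pics/v1.png

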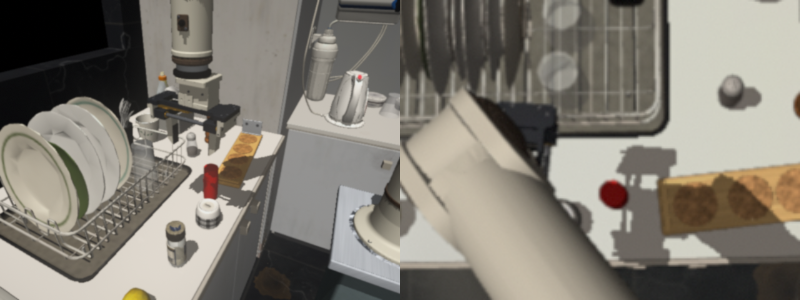

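The gripper hangs above the cup area and is clear of the rack. In the right half of the view, the red jar is at (613,194) beside its shadow.

```bash
python3 -m handwheel '[[[0,-0.11,-0.4,-0.116,0,0,-1],[0,-0.11,-0.38,0,0,0,-1],[0.4,0,0,0,0,0,-1],[0.5,0,0,0,0,0,-1],[0,0,0,0,0,0,-1]]]' 20
python3 -c "
from h import *
go(.453,.171,.009)"
```

```text
time_s: 4.1
tool_pos: [0.4588, 0.1592, 0.1736]
tcp_rot: [0.014, 1.556, -0.014]
ft_force: [-0.6, -1.3, -0.1]
gripper_width: 1.002
t 4.1 pos [0.4588 0.1592 0.1736] total shift shares [ 3.29  0.23 -0.17] turn shares [-0.023  0.019  0.   ] w 1.002 F [-0.6 -1.3 -0.1]
```

```bash
python3 -m handwheel '[[[0.2,0.23,-0.17,-0.023,0.02,0,-1],[0.5,0,0,0,0,0,-1],[0.5,0,0,0,0,0,-1],[0.5,0,0,0,0,0,-1],[0,0,0,0,0,0,-1]]]' 20
python3 -c "
from h import *
go(.453,.171,.009)"
```

```text
time_s: 4.6
tool_pos: [0.4554, 0.1721, 0.0913]
tcp_rot: [0.006, 1.565, -0.004]
ft_force: [-0.4, -0.2, -0.3]
gripper_width: 1.002
t 4.6 pos [0.4554 0.1721 0.0913] total shift shares [ 1.65 -0.02 -0.06] turn shares [-0.008  0.008 -0.002] w 1.002 F [-0.4 -0.2 -0.3]
```

```bash
python3 -m handwheel '[[[0.3,-0.02,-0.05,0,0,0,-1],[0.4,0,0,0,0,0,-1],[0.4,0,0,0,0,0,-1],[0.3,0,0,0,0,0,-1],[0.2,0,0,0,0,0,-1],[0,0,0,0,0,0,-1],[0,0,0,0,0,0,-1]]]' 20
python3 -c "
from h import *
go(.453,.171,.009)"
```

```text
time_s: 5.3
tool_pos: [0.4586, 0.1745, 0.0133]
tcp_rot: [0.01, 1.555, -0.003]
ft_force: [-0.2, -0.7, -0.1]
gripper_width: 1.0
t 5.3 pos [0.4586 0.1745 0.0133] total shift shares [ 0.08 -0.07 -0.11] turn shares [-0.01   0.02  -0.006] w 1.0 F [-0.2 -0.7 -0.1]
```

```bash
python3 -m handwheel '[[[0.08,-0.07,-0.11,-0.01,0.02,0,-1],[0,0,0,0,0,0,1],[0,0,0,0,0,0,1],[0,0,0,0,0,0,1],[0,0,0,0,0,0,1],[0,0,0,0,0,0,1],[0,0,0,0,0,0,1],[0,0,0,0,0,0,1],[0,0,0,0,0,0,1]]]' 15
python3 -c "
from h import *
go(.453,.171,.009)"
```

```text
time_s: 6.2
tool_pos: [0.4543, 0.1709, 0.0112]
tcp_rot: [0.004, 1.569, 0.004]
ft_force: [-0.5, 0.5, 0.2]
gripper_width: 0.684
t 6.2 pos [0.4543 0.1709 0.0112] total shift shares [ 0.04  0.   -0.03] turn shares [-0.     0.003 -0.007] w 0.684 F [-0.5  0.5  0.2]
```

```bash
python3 -m handwheel '[[[-0.3,0,0,0,0,0,1],[-0.6,0,0,0,0,0,1],[-0.7,0,0,0,0,0,1],[-0.7,0,0,0,0,0,1],[-0.7,0,0,0,0,0,1],[-0.5,-0.2,0,0,0,0,1],[0,-0.5,0.1,0,0,0,1],[0,-0.6,0.1,0,0,0,1],[0,-0.6,0.1,0,0,0,1],[0,-0.6,0.1,0,0,0,1],[0,-0.6,0,0,0,0,1],[0,-0.6,0,0,0,0,1],[0,-0.4,0,0,0,0,1],[0,-0.2,0,0,0,0,1],[0,0,0,0,0,0,1]]]' 15
python3 -c "
from h import *
go(.4735,-.046,.028)"
```

```text
time_s: 7.7
tool_pos: [0.473, -0.0475, 0.2046]
tcp_rot: [-0.01, 1.565, 0.013]
ft_force: [0.0, -0.5, -1.0]
gripper_width: 0.682
t 7.7 pos [ 0.473  -0.0475  0.2046] total shift shares [ 3.53  0.02 -0.01] turn shares [ 0.019  0.008 -0.002] w 0.682 F [ 0.  -0.5 -1. ]
```

```bash
python3 -m handwheel '[[[0.5,0,0,0.02,0.01,0,1],[0.6,0,0,0,0,0,1],[0.6,0,0,0,0,0,1],[0.6,0,0,0,0,0,1],[0.5,0,0,0,0,0,1],[0.3,0,0,0,0,0,1],[0.1,0,0,0,0,0,1],[0,0,0,0,0,0,1],[0,0,0,0,0,0,1]]]' 15
python3 -c "
from h import *
go(.4735,-.046,.028)"
```

```text
time_s: 8.6
tool_pos: [0.4771, -0.0336, 0.0445]
tcp_rot: [-0.004, 1.565, 0.015]
ft_force: [0.4, 0.2, -1.0]
gripper_width: 0.683
t 8.6 pos [ 0.4771 -0.0336  0.0445] total shift shares [ 0.33 -0.25 -0.08] turn shares [ 0.016  0.008 -0.008] w 0.683 F [ 0.4  0.2 -1. ]
```

```bash
python3 -m handwheel '[[[0,-0.25,-0.08,0.016,0.01,-0.01,1],[0.15,0,0,0,0,0,1],[0,0,0,0,0,0,1],[0,0,0,0,0,0,1]]]' 15
python3 -c "
from h import *
go(.4735,-.046,.028)"
```

```text
time_s: 9.0
tool_pos: [0.4752, -0.0481, 0.039]
tcp_rot: [-0.001, 1.568, -0.005]
ft_force: [0.2, 1.4, -1.1]
gripper_width: 0.686
t 9.0 pos [ 0.4752 -0.0481  0.039 ] total shift shares [ 0.22  0.04 -0.04] turn shares [-0.003  0.003  0.005] w 0.686 F [ 0.2  1.4 -1.1]
```

```bash
python3 -m handwheel '[[[0.1,0.04,-0.03,0,0,0,1],[0.08,0,0,0,0,0,1],[0.06,0,0,0,0,0,1],[0,0,0,0,0,0,1]]]' 15
python3 -c "
from h import *
go(.4735,-.046,.028)"
```

```text
time_s: 9.4
tool_pos: [0.4743, -0.0464, 0.0275]
tcp_rot: [-0.002, 1.567, -0.007]
ft_force: [-1.6, -1.1, 3.2]
gripper_width: 0.683
t 9.4 pos [ 0.4743 -0.0464  0.0275] total shift shares [-0.01  0.01 -0.02] turn shares [-0.004  0.004  0.007] w 0.683 F [-1.6 -1.1  3.2]
```

```bash
python3 -m handwheel '[[[0,0,0,0,0,0,-1],[0,0,0,0,0,0,-1],[0,0,0,0,0,0,-1],[0,0,0,0,0,0,-1],[0,0,0,0,0,0,-1],[-0.3,0,0,0,0,0,-1],[-0.5,0,0,0,0,0,-1],[-0.7,0,0,0,0,0,-1],[-0.7,0,0,0,0,0,-1],[-0.7,0,0,0,0,0,-1],[-0.5,0,0,0,0,0,-1],[0,-0.2,0.5,0,0,0,-1],[0,-0.2,0.6,0,0,0,-1],[0,-0.2,0.6,0,0,0,-1],[0,-0.2,0.6,0,0,0,-1],[0,-0.2,0.6,0,0,0,-1],[0,-0.2,0.5,0,0,0,-1],[0,0,0,0,0,0,-1]]]' 20
python3 - <<'E'
from h import *
go(.649,-.104,.026)
p,d=get_image("scene")
cv2.imwrite("pics/v2.png",cv2.resize(p[130:370,240:480,::-1],(600,600),interpolation=2))
E
```

```text
time_s: 11.2
tool_pos: [0.6483, -0.1046, 0.2183]
tcp_rot: [-0.009, 1.563, -0.004]
ft_force: [-0.6, -0.2, -0.5]
gripper_width: 1.001
t 11.2 pos [ 0.6483 -0.1046  0.2183] total shift shares [ 3.85  0.04 -0.02] turn shares [0.005 0.01  0.01 ] w 1.001 F [-0.6 -0.2 -0.5]
```

View pics/v2.png

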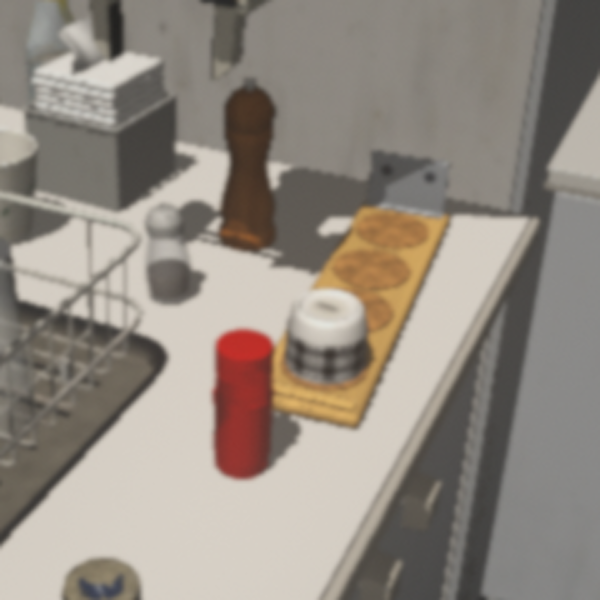

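The cup stands upside down on pad_1 (crop ~(328,335)), with the cork rim showing evenly. Next, the salt.

```bash
python3 -m handwheel '[[[0.5,0,0,0,0.01,0.01,-1],[0.6,0,0,0,0,0,-1],[0.6,0,0,0,0,0,-1],[0.4,0,0,0,0,0,-1],[0,0,0,0,0,0,-1]]]' 20
python3 -c "
from h import *
go(.649,-.104,.026)"
```

```text
time_s: 11.75
tool_pos: [0.6435, -0.0997, 0.116]
tcp_rot: [-0.005, 1.57, 0.009]
ft_force: [-1.0, -0.9, -0.1]
gripper_width: 1.0
t 11.8 pos [ 0.6435 -0.0997  0.116 ] total shift shares [ 1.8  -0.09  0.11] turn shares [ 0.011  0.001 -0.003] w 1.0 F [-1.  -0.9 -0.1]
```

```bash
python3 -m handwheel '[[[0.2,-0.1,0.12,0.01,0,0,-1],[0.5,-0.03,0.03,0,0,0,-1],[0.5,-0.03,0.03,0,0,0,-1],[0.4,0,0,0,0,0,-1],[0.15,0,0,0,0,0,-1],[0,0,0,0,0,0,-1],[0,0,0,0,0,0,-1]]]' 20
python3 -c "
from h import *
go(.649,-.104,.026)"
```

```text
time_s: 12.45
tool_pos: [0.6577, -0.1082, 0.0336]
tcp_rot: [0.002, 1.56, 0.001]
ft_force: [0.5, 0.2, 0.3]
gripper_width: 1.001
t 12.4 pos [ 0.6577 -0.1082  0.0336] total shift shares [ 0.15  0.08 -0.18] turn shares [-0.001  0.014 -0.002] w 1.001 F [0.5 0.2 0.3]
```

```bash
python3 -m handwheel '[[[0.12,0.08,-0.17,0,0.01,0,-1],[0,0,0,0,0,0,-1],[0,0,0,0,0,0,1],[0,0,0,0,0,0,1],[0,0,0,0,0,0,1],[0,0,0,0,0,0,1],[0,0,0,0,0,0,1],[0,0,0,0,0,0,1],[0,0,0,0,0,0,1],[0,0,0,0,0,0,1],[0,0,0,0,0,0,1],[0,0,0,0,0,0,1]]]' 15
python3 -c "
from h import *
go(.649,-.104,.026)"
```

```text
time_s: 13.65
tool_pos: [0.651, -0.1037, 0.031]
tcp_rot: [0.001, 1.563, 0.0]
ft_force: [0.4, 0.1, 0.9]
gripper_width: 0.448
t 13.7 pos [ 0.651  -0.1037  0.031 ] total shift shares [ 0.1  -0.01 -0.04] turn shares [-0.     0.01  -0.001] w 0.448 F [0.4 0.1 0.9]
```

```bash
python3 -m handwheel '[[[-0.3,0,0,0,0,0,1],[-0.6,0,0,0,0,0,1],[-0.7,0,0,0,0,0,1],[-0.7,0,0,0,0,0,1],[-0.5,0,0,0,0,0,1],[0,-0.1,-0.4,0,0,0,1],[0,-0.1,-0.5,0,0,0,1],[0,-0.1,-0.6,0,0,0,1],[0,-0.1,-0.6,0,0,0,1],[0,-0.1,-0.6,0,0,0,1],[0,-0.1,-0.4,0,0,0,1],[0,0,-0.2,0,0,0,1],[0,0,0,0,0,0,1],[0,0,0,0,0,0,1]]]' 15
python3 -c "
from h import *
go(.4827,-.1331,.048)"
```

```text
time_s: 15.05
tool_pos: [0.4801, -0.1324, 0.1852]
tcp_rot: [-0.007, 1.558, -0.0]
ft_force: [0.1, -0.3, -1.5]
gripper_width: 0.445
t 15.1 pos [ 0.4801 -0.1324  0.1852] total shift shares [ 2.74 -0.    0.02] turn shares [0.005 0.016 0.006] w 0.445 F [ 0.1 -0.3 -1.5]
```

```bash
python3 -m handwheel '[[[0.5,-0.03,0.02,0,0.01,0,1],[0.5,-0.03,0,0,0,0,1],[0.5,-0.03,0,0,0,0,1],[0.5,-0.03,0,0,0,0,1],[0.3,0,0,0,0,0,1],[0.1,0,0,0,0,0,1],[0,0,0,0,0,0,1],[0,0,0,0,0,0,1]]]' 15
python3 -c "
from h import *
go(.4827,-.1331,.048)"
```

```text
time_s: 15.85
tool_pos: [0.4956, -0.1356, 0.0644]
tcp_rot: [-0.009, 1.553, 0.005]
ft_force: [0.3, 0.3, -2.3]
gripper_width: 0.444
t 15.8 pos [ 0.4956 -0.1356  0.0644] total shift shares [ 0.32  0.05 -0.26] turn shares [0.011 0.023 0.003] w 0.444 F [ 0.3  0.3 -2.3]
```

```bash
python3 -m handwheel '[[[0,0.05,-0.26,0.01,0.02,0,1],[0.12,0,0,0,0,0,1],[0,0,0,0,0,0,1],[0,0,0,0,0,0,1]]]' 15
python3 -c "
from h import *
go(.4827,-.1331,.048)"
```

```text
time_s: 16.25
tool_pos: [0.4832, -0.1336, 0.0604]
tcp_rot: [-0.004, 1.566, -0.004]
ft_force: [0.1, -0.6, -1.1]
gripper_width: 0.446
t 16.2 pos [ 0.4832 -0.1336  0.0604] total shift shares [ 0.25  0.01 -0.01] turn shares [-0.     0.006  0.006] w 0.446 F [ 0.1 -0.6 -1.1]
```

```bash
python3 -m handwheel '[[[0.12,0.01,0,0,0,0,1],[0.08,0,0,0,0,0,1],[0.06,0,0,0,0,0,1],[0,0,0,0,0,0,1]]]' 15
python3 -c "
from h import *
go(.4827,-.1331,.048)"
```

```text
time_s: 16.65
tool_pos: [0.4841, -0.134, 0.0476]
tcp_rot: [-0.005, 1.564, -0.006]
ft_force: [-1.2, 0.3, 5.6]
gripper_width: 0.451
t 16.6 pos [ 0.4841 -0.134   0.0476] total shift shares [-0.01  0.02 -0.03] turn shares [-0.001  0.008  0.009] w 0.451 F [-1.2  0.3  5.6]
```

```bash
python3 -m handwheel '[[[0,0,0,0,0,0,-1],[0,0,0,0,0,0,-1],[0,0,0,0,0,0,-1],[0,0,0,0,0,0,-1],[0,0,0,0,0,0,-1],[-0.3,0,0,0,0,0,-1],[-0.5,0,0,0,0,0,-1],[-0.7,0,0,0,0,0,-1],[-0.7,0,0,0,0,0,-1],[-0.7,0,0,0,0,0,-1],[-0.5,0.3,-0.1,0,0,0,-1],[0,0.6,-0.15,0,0,0,-1],[0,0.6,-0.15,0,0,0,-1],[0,0.6,-0.1,0,0,0,-1],[0,0.6,-0.1,0,0,0,-1],[0,0.6,-0.1,0,0,0,-1],[0,0.5,-0.1,0,0,0,-1],[0,0,0,0,0,0,-1]]]' 20
python3 -c "
from h import *
go(.4585,.317,.22)"
```

```text
time_s: 18.45
tool_pos: [0.4423, 0.0667, 0.234]
tcp_rot: [-0.011, 1.556, -0.006]
ft_force: [0.1, -0.2, 0.4]
gripper_width: 0.999
t 18.4 pos [0.4423 0.0667 0.234 ] total shift shares [0.23 5.01 0.34] turn shares [0.004 0.019 0.014] w 0.999 F [ 0.1 -0.2  0.4]
```

```bash
python3 -m handwheel '[[[0,0.5,0,0,0.02,0.01,-1],[0,0.6,0,0,0,0,-1],[0,0.6,0,0,0,0,-1],[0,0.6,0,0,0,0,-1],[0,0.6,0,0,0,0,-1],[0,0.6,0,0,0,0,-1],[0,0.6,0,0,0,0,-1],[0,0.5,0,0,0,0,-1],[0,0.3,0,0,0,0,-1],[0,0,0,0,0,0,-1],[0,0,0,0,0,0,-1]]]' 20
python3 -c "
from h import *
go(.4585,.317,.22)"
```

```text
time_s: 19.55
tool_pos: [0.4449, 0.3131, 0.2381]
tcp_rot: [-0.005, 1.568, -0.01]
ft_force: [0.2, 0.2, 0.3]
gripper_width: 0.997
t 19.6 pos [0.4449 0.3131 0.2381] total shift shares [0.36 0.08 0.27] turn shares [-0.004  0.003  0.012] w 0.997 F [0.2 0.2 0.3]
```

```bash
python3 -m handwheel '[[[0.3,0.08,0.27,0,0,0.01,-1],[0.5,0,0,0,0,0,-1],[0.6,0,0,0,0,0,-1],[0.5,0,0,0,0,0,-1],[0.2,0,0,0,0,0,-1],[0,0,0,0,0,0,-1]]]' 20
python3 -c "
from h import *
go(.4585,.317,.038)"
```

```text
time_s: 20.15
tool_pos: [0.4646, 0.3065, 0.1324]
tcp_rot: [0.006, 1.563, -0.016]
ft_force: [0.9, 0.1, 0.5]
gripper_width: 0.999
t 20.1 pos [0.4646 0.3065 0.1324] total shift shares [ 1.88  0.22 -0.14] turn shares [-0.018  0.009  0.008] w 0.999 F [0.9 0.1 0.5]
```

```bash
python3 -m handwheel '[[[0.1,0.22,-0.13,-0.02,0.01,0.01,-1],[0.4,0.03,0,0,0,0,-1],[0.5,0.03,0,0,0,0,-1],[0.5,0.03,0,0,0,0,-1],[0.3,0,0,0,0,0,-1],[0.1,0,0,0,0,0,-1],[0,0,0,0,0,0,-1]]]' 20
python3 -c "
from h import *
go(.4585,.317,.038)"
```

```text
time_s: 20.85
tool_pos: [0.4625, 0.329, 0.0423]
tcp_rot: [0.007, 1.562, 0.012]
ft_force: [-0.0, -0.2, 0.6]
gripper_width: 0.997
t 20.9 pos [0.4625 0.329  0.0423] total shift shares [ 0.08 -0.24 -0.08] turn shares [ 0.004  0.012 -0.015] w 0.997 F [-0.  -0.2  0.6]
```

```bash
python3 -m handwheel '[[[0.05,-0.24,-0.08,0,0.01,-0.01,-1],[0,0,0,0,0,0,-1],[0,0,0,0,0,0,1],[0,0,0,0,0,0,1],[0,0,0,0,0,0,1],[0,0,0,0,0,0,1],[0,0,0,0,0,0,1],[0,0,0,0,0,0,1],[0,0,0,0,0,0,1],[0,0,0,0,0,0,1],[0,0,0,0,0,0,1],[0,0,0,0,0,0,1]]]' 15
python3 -c "
from h import *
go(.4585,.317,.038)"
```

```text
time_s: 22.05
tool_pos: [0.4605, 0.3175, 0.0436]
tcp_rot: [0.003, 1.565, 0.007]
ft_force: [0.7, -0.3, 0.7]
gripper_width: 0.441
t 22.1 pos [0.4605 0.3175 0.0436] total shift shares [ 0.11 -0.01 -0.04] turn shares [ 0.003  0.007 -0.008] w 0.441 F [ 0.7 -0.3  0.7]
```

```bash
python3 -m handwheel '[[[-0.3,0,0,0,0,0,1],[-0.6,0,0,0,0,0,1],[-0.7,0,0,0,0,0,1],[-0.7,0,0,0,0,0,1],[-0.7,0,0,0,0,0,1],[-0.7,0,0,0,0,0,1],[-0.4,0,0,0,0,0,1],[0,-0.4,0,0,0,0,1],[0,-0.6,0,0,0,0,1],[0,-0.6,0,0,0,0,1],[0,-0.6,0,0,0,0,1],[0,-0.6,0,0,0,0,1],[0,-0.6,0,0,0,0,1],[0,-0.6,0,0,0,0,1],[0,-0.6,0,0,0,0,1],[0,-0.4,0,0,0,0,1],[0,0,0,0,0,0,1]]]' 15
python3 -c "
from h import *
go(.4918,-.2109,.25)"
```

```text
time_s: 23.75
tool_pos: [0.4553, 0.0611, 0.2656]
tcp_rot: [-0.012, 1.563, 0.016]
ft_force: [0.4, 0.3, -2.0]
gripper_width: 0.443
t 23.8 pos [0.4553 0.0611 0.2656] total shift shares [ 0.3  -5.45  0.63] turn shares [ 0.023  0.009 -0.003] w 0.443 F [ 0.4  0.3 -2. ]
```

```bash
python3 -m handwheel '[[[0,-0.4,0.1,0.02,0.01,0,1],[0,-0.6,0.1,0,0,0,1],[0,-0.6,0.1,0,0,0,1],[0,-0.6,0.1,0,0,0,1],[0,-0.6,0.1,0,0,0,1],[0,-0.6,0.1,0,0,0,1],[0,-0.6,0,0,0,0,1],[0,-0.6,0,0,0,0,1],[0,-0.5,0,0,0,0,1],[0,-0.3,0,0,0,0,1],[0,-0.15,0,0,0,0,1],[0,0,0,0,0,0,1],[0,0,0,0,0,0,1]]]' 15
python3 -c "
from h import *
go(.4918,-.2109,.0606)"
```

```text
time_s: 25.05
tool_pos: [0.4923, -0.2185, 0.2691]
tcp_rot: [-0.009, 1.568, 0.017]
ft_force: [-0.1, 0.7, -1.1]
gripper_width: 0.441
t 25.1 pos [ 0.4923 -0.2185  0.2691] total shift shares [ 4.17  0.13 -0.02] turn shares [ 0.021  0.004 -0.007] w 0.441 F [-0.1  0.7 -1.1]
```

```bash
python3 -m handwheel '[[[0.3,0.13,-0.02,0.02,0,0,1],[0.6,-0.03,-0.02,0,0,0,1],[0.6,-0.03,-0.02,0,0,0,1],[0.6,-0.03,-0.02,0,0,0,1],[0.3,0,0,0,0,0,1],[0,0,0,0,0,0,1],[0,0,0,0,0,0,1]]]' 15
python3 -c "
from h import *
go(.4918,-.2109,.0606)"
```

```text
time_s: 25.75
tool_pos: [0.4929, -0.2056, 0.1494]
tcp_rot: [-0.008, 1.562, 0.015]
ft_force: [0.4, 0.2, -1.3]
gripper_width: 0.442
t 25.8 pos [ 0.4929 -0.2056  0.1494] total shift shares [ 1.78 -0.11 -0.04] turn shares [ 0.019  0.011 -0.006] w 0.442 F [ 0.4  0.2 -1.3]
```

```bash
python3 -m handwheel '[[[0.2,-0.11,-0.04,0.02,0.01,0,1],[0.4,-0.03,-0.02,0,0,0,1],[0.4,-0.03,-0.02,0,0,0,1],[0.3,0,0,0,0,0,1],[0.1,0,0,0,0,0,1],[0,0,0,0,0,0,1],[0,0,0,0,0,0,1]]]' 15
python3 -c "
from h import *
go(.4918,-.2109,.0606)"
```

```text
time_s: 26.45
tool_pos: [0.4951, -0.2178, 0.0825]
tcp_rot: [0.003, 1.56, -0.007]
ft_force: [0.5, -0.7, -2.0]
gripper_width: 0.443
t 26.4 pos [ 0.4951 -0.2178  0.0825] total shift shares [ 0.44  0.14 -0.07] turn shares [-0.008  0.013  0.003] w 0.443 F [ 0.5 -0.7 -2. ]
```

```bash
python3 -m handwheel '[[[0.1,0.13,-0.06,0,0.01,0,1],[0.12,0,0,0,0,0,1],[0,0,0,0,0,0,1],[0,0,0,0,0,0,1]]]' 15
python3 -c "
from h import *
go(.4918,-.2109,.0606)"
```

```text
time_s: 26.85
tool_pos: [0.4935, -0.2108, 0.0724]
tcp_rot: [0.002, 1.566, -0.007]
ft_force: [-0.4, 0.2, -2.0]
gripper_width: 0.443
t 26.9 pos [ 0.4935 -0.2108  0.0724] total shift shares [ 0.24 -0.   -0.03] turn shares [-0.007  0.006  0.005] w 0.443 F [-0.4  0.2 -2. ]
```

```bash
python3 -m handwheel '[[[0.12,0,-0.03,0,0,0,1],[0.08,0,0,0,0,0,1],[0.04,0,0,0,0,0,1],[0,0,0,0,0,0,1]]]' 15
python3 -c "
from h import *
go(.4918,-.2109,.0606)"
```

```text
time_s: 27.25
tool_pos: [0.4923, -0.2115, 0.0604]
tcp_rot: [0.001, 1.565, -0.009]
ft_force: [-1.6, -0.0, 2.8]
gripper_width: 0.442
t 27.2 pos [ 0.4923 -0.2115  0.0604] total shift shares [-0.    0.01 -0.01] turn shares [-0.008  0.007  0.007] w 0.442 F [-1.6 -0.   2.8]
```

```bash
python3 -m handwheel '[[[0,0,0,0,0,0,-1],[0,0,0,0,0,0,-1],[0,0,0,0,0,0,-1],[0,0,0,0,0,0,-1],[0,0,0,0,0,0,-1],[0,0,0,0,0,0,-1],[-0.3,0,0,0,0,0,-1],[-0.5,0,0,0,0,0,-1],[-0.7,0,0,0,0,0,-1],[-0.7,0,0,0,0,0,-1],[-0.7,0,0,0,0,0,-1],[-0.7,0,0,0,0,0,-1],[-0.4,0,0,0,0,0,-1],[0,0,0,0,0,0,-1]]]' 20
python3 - <<'E'
from h import *
go(.632,-.236,.25)
p,d=get_image("scene")
cv2.imwrite("pics/v3.png",cv2.resize(p[130:370,240:480,::-1],(600,600),interpolation=2))
E
```

```text
time_s: 28.65
tool_pos: [0.4917, -0.208, 0.2744]
tcp_rot: [-0.003, 1.564, -0.005]
ft_force: [0.3, -0.5, -0.1]
gripper_width: 0.997
t 28.6 pos [ 0.4917 -0.208   0.2744] total shift shares [ 0.51 -0.55  2.8 ] turn shares [-0.002  0.009  0.007] w 0.997 F [ 0.3 -0.5 -0.1]
```

View pics/v3.png

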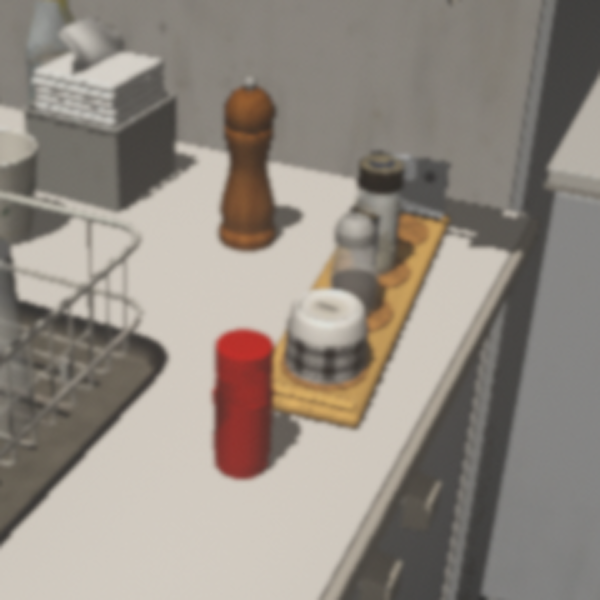

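Cup (328,335), salt (357,260) and spice (380,210) all stand on the rail. The mill is still at (247,165).

```bash
python3 -m handwheel '[[[0,-0.1,0.4,0,0.01,0.01,-1],[0,-0.1,0.5,0,0,0,-1],[0,-0.1,0.5,0,0,0,-1],[0,-0.1,0.5,0,0,0,-1],[0,-0.1,0.5,0,0,0,-1],[0,-0.05,0.4,0,0,0,-1],[0.3,0,0,0,0,0,-1],[0.2,0,0,0,0,0,-1],[0,0,0,0,0,0,-1],[0,0,0,0,0,0,-1]]]' 20
python3 -c "
from h import *
go(.632,-.236,.123)"
```

```text
time_s: 29.7
tool_pos: [0.6256, -0.2345, 0.2338]
tcp_rot: [0.005, 1.594, 0.006]
ft_force: [0.4, -0.3, 0.3]
gripper_width: 1.002
t 29.7 pos [ 0.6256 -0.2345  0.2338] total shift shares [ 2.21 -0.05  0.18] turn shares [ 0.001 -0.03  -0.009] w 1.002 F [ 0.4 -0.3  0.3]
```

```bash
python3 -m handwheel '[[[0.2,-0.05,0.17,0,-0.03,-0.01,-1],[0.5,0,0,0,0,0,-1],[0.3,0,0,0,0,0,-1],[0,0,0,0,0,0,-1],[0,0,0,0,0,0,-1]]]' 20
python3 -c "
from h import *
go(.632,-.236,.123)"
```

```text
time_s: 30.2
tool_pos: [0.632, -0.2385, 0.1848]
tcp_rot: [-0.002, 1.569, -0.004]
ft_force: [-0.0, 0.3, 0.9]
gripper_width: 0.996
t 30.2 pos [ 0.632  -0.2385  0.1848] total shift shares [ 1.24  0.05 -0.  ] turn shares [-0.001  0.002  0.005] w 0.996 F [-0.   0.3  0.9]
```

```bash
python3 -m handwheel '[[[0.2,0.05,0,0,0,0,-1],[0.4,-0.01,0,0,0,0,-1],[0.4,-0.01,0,0,0,0,-1],[0.2,0,0,0,0,0,-1],[0,0,0,0,0,0,-1],[0,0,0,0,0,0,-1]]]' 20
python3 - <<'E'
from h import *
go(.632,-.236,.123)
p,d=get_image("scene")
cv2.imwrite("pics/v4.png",cv2.resize(p[110:270,270:470,::-1],(750,600),interpolation=2))
E
```

```text
time_s: 30.8
tool_pos: [0.6352, -0.237, 0.1271]
tcp_rot: [-0.004, 1.562, -0.006]
ft_force: [0.4, 0.2, 0.2]
gripper_width: 1.002
t 30.8 pos [ 0.6352 -0.237   0.1271] total shift shares [ 0.08  0.02 -0.07] turn shares [-0.002  0.012  0.008] w 1.002 F [0.4 0.2 0.2]
```

View pics/v4.png

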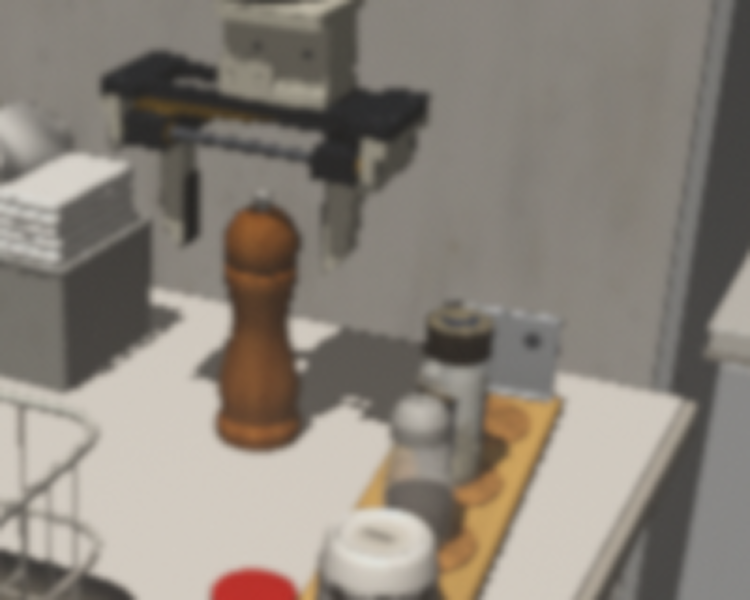

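Tips at (180,240) and (335,262) straddle the mill head at (262,238), so I'll close on it.

```bash
python3 -m handwheel '[[[0.1,0.02,-0.07,0,0.01,0.01,-1],[0,0,0,0,0,0,-1],[0,0,0,0,0,0,1],[0,0,0,0,0,0,1],[0,0,0,0,0,0,1],[0,0,0,0,0,0,1],[0,0,0,0,0,0,1],[0,0,0,0,0,0,1],[0,0,0,0,0,0,1],[0,0,0,0,0,0,1],[0,0,0,0,0,0,1]]]' 20
python3 -c "
from h import *
go(.632,-.236,.123)"
```

```text
time_s: 31.95
tool_pos: [0.6331, -0.2364, 0.1249]
tcp_rot: [0.001, 1.566, -0.001]
ft_force: [0.5, -0.6, 0.7]
gripper_width: 0.505
t 31.9 pos [ 0.6331 -0.2364  0.1249] total shift shares [ 0.04  0.01 -0.02] turn shares [-0.002  0.006 -0.   ] w 0.505 F [ 0.5 -0.6  0.7]
```

```bash
python3 -m handwheel '[[[-0.2,0,0,0,0,0,1],[-0.4,0,0,0,0,0,1],[-0.5,0,0,0,0,0,1],[-0.5,0,0,0,0,0,1],[-0.4,0,0,0,0,0,1],[0,-0.3,0,0,0,0,1],[0,-0.4,0,0,0,0,1],[0,-0.3,-0.2,0,0,0,1],[0,-0.15,-0.4,0,0,0,1],[0,0,-0.5,0,0,0,1],[0,0,-0.5,0,0,0,1],[0,0,-0.5,0,0,0,1],[0,0,-0.3,0,0,0,1],[0,0,0,0,0,0,1],[0,0,0,0,0,0,1]]]' 20
python3 -c "
from h import *
go(.4985,-.2935,.142)"
```

```text
time_s: 33.45
tool_pos: [0.4942, -0.3051, 0.2174]
tcp_rot: [0.014, 1.586, -0.003]
ft_force: [1.1, 0.2, -2.2]
gripper_width: 0.51
t 33.5 pos [ 0.4942 -0.3051  0.2174] total shift shares [1.51 0.22 0.11] turn shares [-0.014 -0.02  -0.008] w 0.51 F [ 1.1  0.2 -2.2]
```

```bash
python3 -m handwheel '[[[0,0.22,0.1,-0.01,-0.02,-0.01,1],[0.2,0,0,0,0,0,1],[0.3,0,0,0,0,0,1],[0.3,0,0,0,0,0,1],[0.1,0,0,0,0,0,1],[0,0,0,0,0,0,1],[0,0,0,0,0,0,1]]]' 20
python3 -c "
from h import *
go(.4985,-.2935,.142)"
```

```text
time_s: 34.15
tool_pos: [0.5015, -0.2912, 0.1659]
tcp_rot: [0.001, 1.57, 0.002]
ft_force: [0.4, -0.0, -2.0]
gripper_width: 0.511
t 34.1 pos [ 0.5015 -0.2912  0.1659] total shift shares [ 0.48 -0.05 -0.06] turn shares [ 0.001  0.001 -0.003] w 0.511 F [ 0.4 -0.  -2. ]
```

```bash
python3 -m handwheel '[[[0.1,-0.05,-0.06,0,0,0,1],[0.15,0,0,0,0,0,1],[0.05,0,0,0,0,0,1],[0,0,0,0,0,0,1]]]' 20
python3 -c "
from h import *
go(.4985,-.2935,.142)"
```

```text
time_s: 34.55
tool_pos: [0.4988, -0.2948, 0.1505]
tcp_rot: [0.001, 1.569, 0.001]
ft_force: [0.1, -0.0, -2.3]
gripper_width: 0.511
t 34.5 pos [ 0.4988 -0.2948  0.1505] total shift shares [ 0.17  0.03 -0.01] turn shares [ 0.     0.003 -0.001] w 0.511 F [ 0.1 -0.  -2.3]
```

```bash
python3 -m handwheel '[[[0.08,0.02,0,0,0,0,1],[0.06,0,0,0,0,0,1],[0.05,0,0,0,0,0,1],[0,0,0,0,0,0,1]]]' 20
python3 -c "
from h import *
go(.4985,-.2935,.142)"
```

```text
time_s: 34.95
tool_pos: [0.5003, -0.2937, 0.142]
tcp_rot: [-0.0, 1.566, 0.0]
ft_force: [0.5, -0.7, -2.6]
gripper_width: 0.514
t 35.0 pos [ 0.5003 -0.2937  0.142 ] total shift shares [ 0.    0.   -0.04] turn shares [0.    0.006 0.   ] w 0.514 F [ 0.5 -0.7 -2.6]
```

```bash
python3 -m handwheel '[[[0.04,0,-0.03,0,0,0,1],[0.03,0,0,0,0,0,1],[0,0,0,0,0,0,1]]]' 20
python3 -c "
from h import *
go(.4985,-.2935,.142)"
```

```text
time_s: 35.25
tool_pos: [0.5013, -0.2933, 0.1422]
tcp_rot: [-0.003, 1.562, -0.001]
ft_force: [0.9, 0.5, -2.1]
gripper_width: 0.512
t 35.2 pos [ 0.5013 -0.2933  0.1422] total shift shares [ 0.   -0.   -0.06] turn shares [0.002 0.011 0.004] w 0.512 F [ 0.9  0.5 -2.1]
```

```bash
python3 -m handwheel '[[[0.08,0,-0.06,0,0.01,0,1],[0.06,0,0,0,0,0,1],[0,0,0,0,0,0,1]]]' 20
python3 -c "
from h import *
go(.4985,-.2935,.142)"
```

```text
time_s: 35.55
tool_pos: [0.5044, -0.2936, 0.1421]
tcp_rot: [-0.009, 1.56, -0.005]
ft_force: [-0.8, 0.3, -3.6]
gripper_width: 0.508
t 35.5 pos [ 0.5044 -0.2936  0.1421] total shift shares [ 0.    0.   -0.12] turn shares [0.003 0.014 0.011] w 0.508 F [-0.8  0.3 -3.6]
```

```bash
python3 - <<'E'
from h import *
s=sense();print(s["joint_pos"].round(3),s["joint_vel"].round(3),s["torque"].round(2),s["joint_torque"].round(1))
p,d=get_image("scene");q,_=get_image("top")
a=cv2.resize(p[90:290,280:480,::-1],(400,400),interpolation=2);b=cv2.resize(q[180:360,300:480,::-1],(400,400),interpolation=2)
cv2.imwrite("pics/v5.png",np.hstack([a,b]))
E
```

```text
[ 1.116  0.589 -0.85   1.799  0.53   0.983  0.052] [-0.004 -0.016 -0.003 -0.012 -0.007  0.007  0.006] [-0.04 -0.11 -0.03] [ -0.2 -51.  -13.3 -24.3  -0.    0.   -0. ]
```

View pics/v5.png

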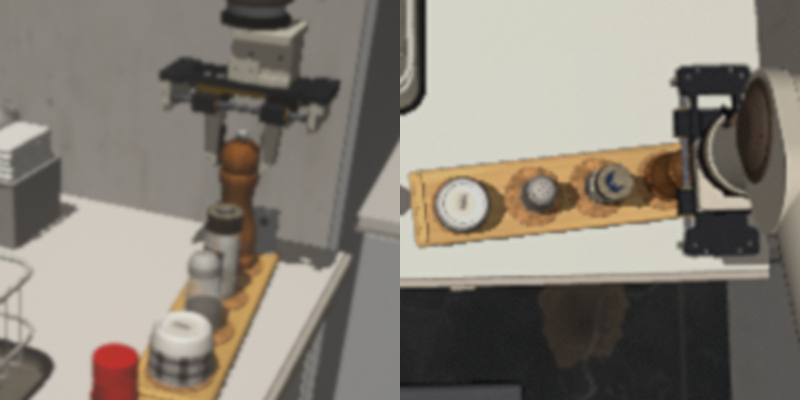

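In the left half the mill looks upright on pad_4 (240,190), with the other three standing. But z stalls at 0.142 with no upward force, so I'll check whether it's actually seated using depth.

```bash
python3 - <<'E'
from h import *
p,d=get_image("scene");B=cloud("scene",p,d).reshape(-1,3)
c=p.reshape(-1,3).astype(int); brown=(c[:,0]>c[:,2]*1.6)&(c[:,0]>60)
m=(np.hypot(B[:,0]-.5,B[:,1]+.29)<.05)&(B[:,2]>.02)&(B[:,2]<.2)&brown
X=B[m];print(len(X),"brown z",X[:,2].min(),np.sort(X[:,2])[-5:])
s=np.load("pics/scene0.npz");B0=cloud("scene",s["p"],s["d"]).reshape(-1,3);c=s["p"].reshape(-1,3).astype(int);br=(c[:,0]>c[:,2]*1.6)&(c[:,0]>60)
m0=(np.hypot(B0[:,0]-.632,B0[:,1]+.236)<.05)&(B0[:,2]>.005)&br;Y=B0[m0]
print("start brown top",np.sort(Y[:,2])[-5:])
for X_,o in((Y,0),(X,.017)):
  for lo,hi in((.02,.05),(.05,.08),(.08,.11),(.11,.13),(.13,.16)):
    S=X_[(X_[:,2]-o>lo)&(X_[:,2]-o<hi)]
    if len(S):print(lo,len(S),((S.min(0)+S.max(0))/2).round(4),np.ptp(S,0).round(3))
go(.4985,-.2935,.142)
E
```

```text
702 brown z 0.020586413126172463 [0.17322703 0.1732441  0.17380901 0.17392982 0.17397836]
start brown top [0.15611512 0.15619017 0.15680842 0.15703197 0.15716818]
0.02 211 [ 0.6274 -0.2205  0.035 ] [0.046 0.026 0.03 ]
0.05 184 [ 0.628  -0.2225  0.0652] [0.04  0.024 0.03 ]
0.08 133 [ 0.6284 -0.221   0.0949] [0.036 0.018 0.03 ]
0.11 133 [ 0.6292 -0.2216  0.12  ] [0.041 0.022 0.02 ]
0.13 228 [ 0.6293 -0.225   0.1436] [0.042 0.031 0.027]
0.02 72 [ 0.4837 -0.2849  0.0521] [0.013 0.024 0.03 ]
0.05 64 [ 0.4885 -0.2857  0.0825] [0.016 0.024 0.028]
0.08 142 [ 0.4988 -0.2779  0.1122] [0.032 0.021 0.03 ]
0.11 136 [ 0.5011 -0.2781  0.1369] [0.041 0.024 0.02 ]
0.13 237 [ 0.5039 -0.2796  0.1605] [0.044 0.031 0.027]
t 35.7 pos [ 0.5041 -0.2935  0.1414] total shift shares [-0.01  0.   -0.11] turn shares [0.003 0.013 0.01 ] w 0.51 F [ 0.  -0.   2.8]
```

Seated: the head rose 16.8 mm as it should on the pad, and the force is now +2.8 N. The head drifted +5 mm in x, so I'll bring it back and release.

```bash
python3 -m handwheel '[[[0,0,-0.1,0,0.013,0.01,1],[0,0,0,0,0,0,1],[0,0,0,0,0,0,1]]]' 20
python3 -c "
from h import *
go(.4985,-.2935,.142)"
```

```text
time_s: 36.0
tool_pos: [0.5001, -0.2936, 0.1415]
tcp_rot: [-0.001, 1.569, 0.003]
ft_force: [-0.1, 1.1, 4.4]
gripper_width: 0.509
t 36.0 pos [ 0.5001 -0.2936  0.1415] total shift shares [-0.01  0.   -0.03] turn shares [ 0.003  0.003 -0.002] w 0.509 F [-0.1  1.1  4.4]
```

Release, rise, then withdraw towards the robot for a clear top view.

```bash
python3 -m handwheel '[[[0,0,-0.03,0,0,0,0.4],[0,0,0,0,0,0,-0.2],[0,0,0,0,0,0,-1],[0,0,0,0,0,0,-1],[0,0,0,0,0,0,-1],[0,0,0,0,0,0,-1],[-0.3,0,0,0,0,0,-1],[-0.5,0,0,0,0,0,-1],[-0.6,0,0,0,0,0,-1],[-0.6,0,0,0,0,0,-1],[-0.6,0,0,0,0,0,-1],[0,0.4,0,0,0,0,-1],[0,0.6,0,0,0,0,-1],[0,0.6,0,0,0,0,-1],[0,0.6,0,0,0,0,-1],[0,0.6,0,0,0,0,-1],[0,0.6,0,0,0,0,-1],[0,0.6,0,0,0,0,-1],[0,0.6,0,0,0,0,-1],[0,0,0,0,0,0,-1]]]' 20
python3 -m handwheel '[[[0,0.6,0,0,0,0,-1],[0,0.6,0,0,0,0,-1],[0,0.6,0,0,0,0,-1],[0,0.6,0,0,0,0,-1],[0,0.6,0,0,0,0,-1],[0,0.4,0,0,0,0,-1],[0,0,0,0,0,0,-1]]]' 20
python3 - <<'E'
from h import *
go(.4985,-.2935,.142)
p,d=get_image("scene");q,e=get_image("top");np.savez("pics/end.npz",p=p,d=d,q=q,e=e)
a=cv2.resize(p[130:290,290:450,::-1],(400,400),interpolation=2);b=cv2.resize(q[235:300,300:460,::-1],(800,325),interpolation=2)
cv2.imwrite("pics/v6.png",b);cv2.imwrite("pics/v7.png",a)
E
```

```text
time_s: 38.0
tool_pos: [0.4937, -0.0485, 0.2831]
tcp_rot: [-0.005, 1.57, 0.005]
ft_force: [-0.3, 0.7, 0.3]
gripper_width: 1.001
time_s: 38.7
tool_pos: [0.4891, 0.1282, 0.2836]
tcp_rot: [-0.009, 1.571, 0.003]
ft_force: [-0.5, -1.1, 0.1]
gripper_width: 0.998
t 38.7 pos [0.4891 0.1282 0.2836] total shift shares [ 2.86 -8.42  0.12] turn shares [ 0.01  -0.     0.005] w 0.998 F [-0.5 -1.1  0.1]
```

View pics/v6.png

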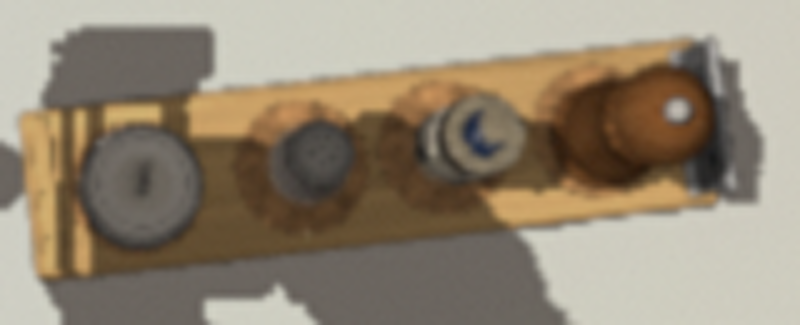

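View pics/v7.png

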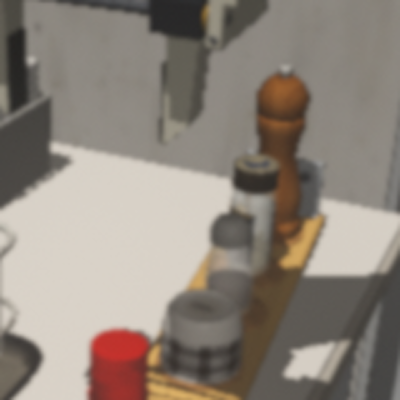

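All four stand in order: cup (143,187), salt dome (320,160), spice cap (487,135) and mill knob (678,110), next to the plate. I'll measure the centring.

```bash
python3 - <<'E'
from h import *
pads=np.array([[.4735,-.046],[.4827,-.1331],[.4918,-.2109],[.4985,-.2935]])
uv=[(143,187),(320,160),(487,135),(678,110)]
P=onplane("top",[(300+a/5-.4,235+b/5-.4) for a,b in uv],[.07,.104,.122,.186])
print("top  err mm",((P[:,:2]-pads)*1e3).round(1).tolist())
t=np.load("pics/end.npz");A=cloud("top",t["q"],t["e"]).reshape(-1,3)
for g,zt in zip(pads,[.07,.107,.122,.187]):
    for lo,hi in((zt-.012,zt+.008),(.02,.2)):
        m=(np.hypot(*(A[:,:2]-g).T)<.042)&(A[:,2]>max(lo,.025))&(A[:,2]<hi);X=A[m]
        print("  z",lo,len(X),((X.mean(0)[:2]-g)*1e3).round(1),(((X.min(0)+X.max(0))[:2]/2-g)*1e3).round(1),X[:,2].max().round(4))
E
```

```text
top  err mm [[-2.4, -0.5], [-1.5, -0.0], [-1.0, -2.6], [-2.1, 1.9]]
  z 0.05800000000000001 438 [-0.1  0.2] [-0.5  0.7] 0.0765
  z 0.02 507 [-1.2  1.2] [0.1 0.1] 0.0765
  z 0.095 142 [ 2.8 -0.6] [ 2.9 -0.7] 0.11
  z 0.02 238 [-1.   2.5] [0.4 0.1] 0.11
  z 0.11 222 [-0.6 -0.6] [-0.6 -1.1] 0.1294
  z 0.02 310 [-1.8  3.4] [-1.1 -0.6] 0.1294
  z 0.175 52 [-2.   1.9] [-2.2  1.8] 0.1892
  z 0.02 595 [-4.7  9.3] [-2.9  2.6] 0.1892
```

```bash
python3 -c "
from workcell import *
print(ctrl.job_done())"
```

```text
the job is handed in; nothing more can be done
None
```

I put the four things on the rail and handed the job in at about 39 s of the 104 s. From the end plate they stand pepper mill (pad_4), spice jar (pad_3), salt shaker (pad_2) and checked cup, still upside down (pad_1). The red look-alike jar was not touched.

- **Centring:** in the last top view, all four axes came out about 3 mm or less from their pad centres; the limit is 12 mm. Their top heights agree with resting on the pads.
- **Standing and released:** the final pictures show all four upright, with the gripper open and well clear of them.
- **Mill placing:** the downward motion stalled with no upward force, and the head drifted about 5 mm in x. A depth check showed it was seated (head up 16.8 mm), so I moved it back before letting go.
- **Disagreement between cameras:** early pixel picks by eye in the scene camera differed from the top camera by up to about 16 mm. I used the top camera throughout, and never explained the difference. The final centring figures come from the top camera only.

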